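Line up the sugar canisters by size

ROBOT

A 7-joint arm with a two-finger parallel gripper is mounted at the origin on the work surface. World frame = base frame: x ahead of the robot, y to its left, z up, the work surface at z = 0. Lengths are in mm, angles in rad, forces in N, time in s.
With the tool pointing down it reaches from about 400 to 900 mm from the base axis. Payload 5.5 kg.
Tool frame: the origin (TCP) lies at the very end of the fingers, on their centre line; the grasp point (between the pads) lies 19 mm behind it (env.grasp_offset is the distance from the TCP to the grasp point, in mm); x points along the fingers, z is the direction in which the jaws open and shut, and the axes are right-handed (so a half turn about x gives the same grasp; the last joint's range is limited). The gripper opens to 85 mm and grips with 20 to 120 N. Pads are 22 mm wide; open, the fingers measure 114 mm over their backs; the gripper's body (76 mm by 85 mm) begins 54 mm behind the grasp point. The pads swing forward as they close: fully open they stand 13 mm farther back than shut.
Start: joints at [-0.863, 0.501, -0.427, 1.55, 0.221, 1.138, -0.21], TCP at [279.644, 586.77, 231.31] pointing down, gripper open.
Joint ranges: [-2.88, 2.88], [-0.31, 2.03], [-1.54, 1.56], [0.2, 2.42], [-1.41, 4.55], [0.19, 2.02], [-2.57, 2.57]. Speed limits (rad/s): [2.57, 2.57, 3.14, 3.14, 3.14, 3.14, 3.14].

INTERFACE

Orientations are given as a rotation vector (axis times angle).
In Python, from station import env, telemetry, viewer, order gives the robot as it stands. The module is installed in compiled form; this text tells all that it offers. Calls block until the motion is done:
- env.move_ptp(position, orientation): joint-space move of the TCP to a pose.
- env.move_straight(position, rotation=None, max_speed=150, max_force=None): straight line of the TCP; rotation=None keeps the orientation; max_speed is the mean speed in mm/s. With max_force (N) it stops when the force on the tool has changed by that much, and returns True; else False.
- env.move_joints(angles): joint-space move.
- env.ungrasp() and env.grasp(squeeze=None): open the fingers fully, or close them until they stop; squeeze is the grip in N (None keeps the last).
- env.wait(seconds).
- env.solve_ik(position, orientation): joint angles nearest the present ones, or None.
- telemetry.observe(): the state.
- viewer.get_image(name): name is "scene" or "top"; returns (picture, depth): 420x560x3 uint8, red, green, blue; 420x560 float32, mm along the optical axis (not along the pixel's ray), 0 where there is no reading.
- viewer.camera_info(name): a dict with "fx", "fy", "cx", "cy" (pixels), "k1" (the pictures are not rectified: a ray, as slopes to the right and down, at radius r is drawn at 1 + k1 r^2 times it, then the intrinsics apply), "eye" and "orientation" of the camera in the world. Camera axes: x right, y down, z forward; pixel columns grow to the right and rows downward; lengths in mm; the calibration is good to about 2 mm. A picture is of the moment at which its call begins. camera_info takes no time and is no camera call.
A pose or a line that the arm cannot do raises env.Unreachable and nothing moves.
- order.sign_off(): hands the job in, once; it reports no verdict.
The state is a dict: "time_s": time; "joint_pos": joint angles; "qd": joint speeds; "joint_efforts": joint torques, N m; "position": TCP position; "ee_rot": TCP orientation; "wrist_force": force on the tool from outside, world axes, zero at the start; "torque": the same for the moment, N m; "gripper_width": finger opening in mm.
Only numpy, scipy, OpenCV 4.12 (cv2) and the standard library are available. Lean on these libraries where they do the work, as an engineer would, in place of code of your own. Each camera call takes 0.05 s, during which the arm holds its last target.

TASK

Line up the four sugar canisters with coloured caps in order of size along the row of marks on the wooden board, each standing upright and centred on its own mark: the biggest on the mark next to the white twist-cap container, the smallest on the mark at the far end. Do not tip a canister over on the way, and leave the white container and the small blue bowl where they are.

Things in the scene. Friction and masses are not known exactly. Their poses are not given: they have to be found in the camera images.
- red_canister: smallest of the four loose sugar canisters: a straight upright cylinder, 36 mm across and 42 mm tall, grey body with a flat red cap of the same width (cap 13 mm tall). About 50 g, more or less full. Origin at the centre of its underside, z up; it can be gripped across its width at any height.
- yellow_canister: second smallest of the four loose sugar canisters: a straight upright cylinder, 44 mm across and 52 mm tall, grey body with a flat yellow cap of the same width (cap 13 mm tall). About 80 g, more or less full. Origin at the centre of its underside, z up; it can be gripped across its width at any height.
- green_canister: second biggest of the four loose sugar canisters: a straight upright cylinder, 52 mm across and 62 mm tall, grey body with a flat green cap of the same width (cap 13 mm tall). About 120 g, more or less full. Origin at the centre of its underside, z up; it can be gripped across its width at any height.
- blue_canister: biggest of the four loose sugar canisters: a straight upright cylinder, 60 mm across and 72 mm tall, grey body with a flat blue cap of the same width (cap 13 mm tall). About 170 g, more or less full. Origin at the centre of its underside, z up; it can be gripped across its width at any height.
- mark_1: flat round mark (black ring 66 mm across with a small black dot in its middle), at one end of the row (the board's +y end, the robot's left when the board is square to it). Marks 1 to 4 lie 85 mm apart in a straight line on top of a fixed pale wooden board 110 x 345 mm and 12 mm thick. Origin at the centre of the mark on the board's top surface (12 mm above the counter); y axis along the row towards the mark_1 end, x across the board, z up.
- mark_2: flat round mark (black ring 66 mm across with a small black dot in its middle), second in the row, between mark_1 and mark_3. Marks 1 to 4 lie 85 mm apart in a straight line on top of a fixed pale wooden board 110 x 345 mm and 12 mm thick. Origin at the centre of the mark on the board's top surface (12 mm above the counter); y axis along the row towards the mark_1 end, x across the board, z up.
- mark_3: flat round mark (black ring 66 mm across with a small black dot in its middle), third in the row, between mark_2 and mark_4. Marks 1 to 4 lie 85 mm apart in a straight line on top of a fixed pale wooden board 110 x 345 mm and 12 mm thick. Origin at the centre of the mark on the board's top surface (12 mm above the counter); y axis along the row towards the mark_1 end, x across the board, z up.
- mark_4: flat round mark (black ring 66 mm across with a small black dot in its middle), at the other end of the row (the board's -y end). Marks 1 to 4 lie 85 mm apart in a straight line on top of a fixed pale wooden board 110 x 345 mm and 12 mm thick. Origin at the centre of the mark on the board's top surface (12 mm above the counter); y axis along the row towards the mark_1 end, x across the board, z up.
- white_container: loose white plastic container with a ribbed twist cap, 80 mm across (ribs 81 mm), 80 mm tall, 0.6 kg, standing on the counter just beyond one end of the board (either end, it changes), its axis about 118 mm past the end mark in line with the row. Origin at the centre of its underside.
- bowl: loose small empty blue ceramic bowl, 84 mm across the rim, 50 mm tall, 0.3 kg, standing on the counter likewise just beyond the board's other end, about 118 mm past that end mark. Origin at the centre of its underside. A dough whisk (16 mm thick) lies on the counter past the far long side of the board.

How it is judged (in metres and radians):
At the end, for the whole second after the job is handed in: All four canisters stand upright (within 0.1 rad) and at rest on the board, each within 14 mm of its mark's centre and 6 mm of the board's top: biggest (blue) on the end mark next to the white container, then green, yellow, and the smallest (red) on the other end mark (((horizontal distance between white_container and mark_4 below 0.2 m and horizontal distance between red_canister and mark_1 below 0.014 m and z of red_canister in the frame of mark_1 between -0.006 and 0.006 m and horizontal distance between yellow_canister and mark_2 below 0.014 m and z of yellow_canister in the frame of mark_2 between -0.006 and 0.006 m and horizontal distance between green_canister and mark_3 below 0.014 m and z of green_canister in the frame of mark_3 between -0.006 and 0.006 m and horizontal distance between blue_canister and mark_4 below 0.014 m and z of blue_canister in the frame of mark_4 between -0.006 and 0.006 m) or (horizontal distance between white_container and mark_1 below 0.2 m and horizontal distance between red_canister and mark_4 below 0.014 m and z of red_canister in the frame of mark_4 between -0.006 and 0.006 m and horizontal distance between yellow_canister and mark_3 below 0.014 m and z of yellow_canister in the frame of mark_3 between -0.006 and 0.006 m and horizontal distance between green_canister and mark_2 below 0.014 m and z of green_canister in the frame of mark_2 between -0.006 and 0.006 m and horizontal distance between blue_canister and mark_1 below 0.014 m and z of blue_canister in the frame of mark_1 between -0.006 and 0.006 m)) and angle between each of red_canister, yellow_canister, green_canister, blue_canister's own z axis and vertical below 0.1 rad and linear speed of each of red_canister, yellow_canister, green_canister, blue_canister below 0.02 m/s and angular speed of each of red_canister, yellow_canister, green_canister, blue_canister below 0.2 rad/s); the robot touches nothing.
It fails at once if the white container is pushed more than 20 mm from its place (distance of white_container from where it was at the start of the episode above 0.02 m).
It fails at once if the small blue bowl is pushed more than 20 mm from its place (distance of bowl from where it was at the start of the episode above 0.02 m).
It fails at once if a canister is tipped over (more than 1 rad from upright) (angle between any of red_canister, yellow_canister, green_canister, blue_canister's own z axis and vertical above 1 rad).
It also fails if it takes over 112 s, if anything falls off the work surface, if the arm or the gripper's body presses on something with over 40 N, if the wrist force passes 120 N, or if a joint passes its speed limit or range.

## Working session

There is one attempt and no reset: what is moved stays moved. The work goes in short steps, each a Python script; the robot and the scene stay as the last script left them, time stands still between calls to the robot, and variables do not carry over. Pictures are saved under pics/ and viewed, and the job is handed in when it is done.

```bash
mkdir -p pics; python3 - <<'E'
from station import env, telemetry, viewer
import cv2,numpy as np
for n in ("scene","top"):
    im,d=viewer.get_image(n); cv2.imwrite(f"pics/{n}0.png",im[:,:,::-1]); np.save(f"{n}0.npy",d); np.save(f"{n}0im.npy",im)
    print(viewer.camera_info(n))
s=telemetry.observe(); print(s); print(env.grasp_offset)
E
```

```text
{'fx': 416.25617216866533, 'fy': 416.25617216866533, 'cx': 276.480355650519, 'cy': 211.69994557658927, 'k1': -0.006145614491076549, 'eye': array([924.56605516, 621.29355513, 490.92454235]), 'orientation': array([-0.64448644, -2.47174038,  1.34684746])}
{'fx': 450.1779983196368, 'fy': 450.1779983196368, 'cx': 279.9628548258849, 'cy': 217.1303302203198, 'k1': -0.06983128245754668, 'eye': array([516.663625  ,  11.94121633, 903.16643318]), 'orientation': array([-2.20151378,  2.15073298, -0.07398965])}
{'time_s': 0.1, 'joint_pos': array([-0.86285856,  0.50181467, -0.42678627,  1.55135682,  0.22078103,
        1.1383029 , -0.21028851]), 'qd': array([-2.27900988e-04, -1.12643143e-03, -2.24594943e-04, -4.20947114e-03,
        5.55238644e-04,  1.66268633e-03, -2.12988402e-05]), 'joint_efforts': array([-1.18373052e-02, -5.70809913e+01, -5.83832815e+00, -2.81745189e+01,
        1.05671168e-02,  5.51941863e-03, -4.40734937e-06]), 'position': array([279.40830758, 586.17300244, 230.3184752 ]), 'ee_rot': array([-0.87665425,  1.38899004,  0.87516386]), 'wrist_force': array([ 0.3317499 ,  0.00352668, -0.33854215]), 'torque': array([0.0294672 , 0.0134309 , 0.01094461]), 'gripper_width': 85.44986524138908}
18.700000000000003
```

View pics/scene0.png

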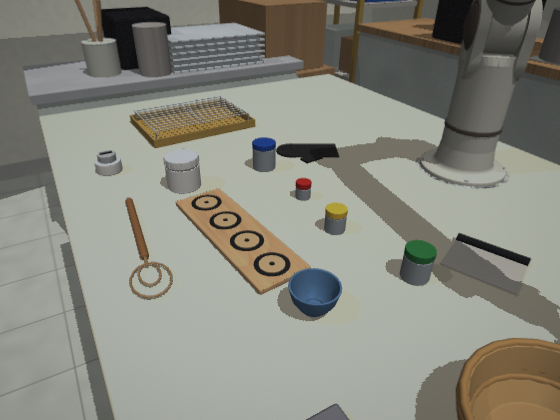

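View pics/top0.png

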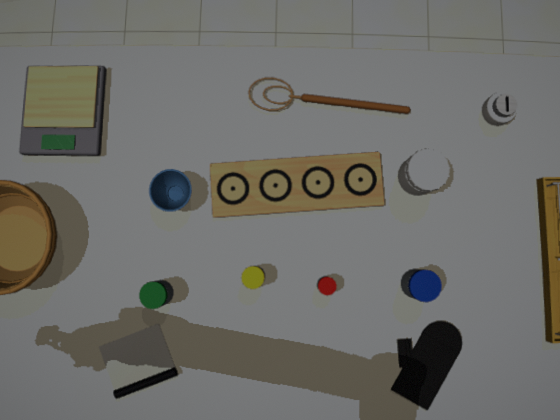

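The top view shows the marks at (233,188), (275,185), (318,182) and (360,180). The white container is at (428,171), on the right (-y) side, and the bowl is at (171,190). The caps are green (153,295), yellow (253,277), red (327,286) and blue (425,286). Next I'll measure all of these in both views.

```bash
cat > h.py <<'E'
import numpy as np,cv2
from scipy.spatial.transform import Rotation as R
from scipy.optimize import least_squares
def rays(ci,uv):
    K=np.array([[ci['fx'],0,ci['cx']],[0,ci['fy'],ci['cy']],[0,0,1]])
    p=cv2.undistortPoints(np.asarray(uv,float).reshape(-1,1,2),K,np.array([ci['k1'],0,0,0.]))[:,0]
    return p
def world(ci,uv,d):
    p=rays(ci,uv); d=np.asarray(d).reshape(-1,1)
    return R.from_rotvec(ci['orientation']).apply(np.c_[p*d,d])+ci['eye']
def capmask(im,c):
    h=cv2.cvtColor(im,cv2.COLOR_RGB2HSV)
    H,S,V=[h[...,i].astype(int) for i in range(3)]
    m={'red':((H<6)|(H>174))&(S>190),'yellow':(H>22)&(H<34)&(S>180),'green':(H>45)&(H<75)&(S>150),'blue':(H>112)&(H<128)&(S>190)}[c]&(V>60)
    return m
def caps(im,d,ci,c,box=None):
    m=capmask(im,c).astype(np.uint8)
    if box is not None:
        b=np.zeros_like(m); b[box[1]:box[3],box[0]:box[2]]=1; m*=b
    n,l,s,ce=cv2.connectedComponentsWithStats(m)
    if n<2: return None
    k=1+np.argmax(s[1:,4]); v,u=np.nonzero(l==k)
    ok=d[v,u]>0
    P=world(ci,np.c_[u,v][ok],d[v,u][ok])
    top=np.percentile(P[:,2],90); 
    Q=P[abs(P[:,2]-np.median(P[P[:,2]>top-4][:,2]))<3]
    (cx,cy),r=cv2.minEnclosingCircle(Q[:,:2].astype(np.float32))
    return dict(px=ce[k].round(1),area=s[k,4],circ=np.round([cx,cy,r],1),mean=Q[:,:2].mean(0).round(1),z=np.median(Q[:,2]).round(1))
E
python3 - <<'E'
from station import viewer
from h import *
for n in ("scene","top"):
    im=np.load(n+'0im.npy');d=np.load(n+'0.npy');ci=viewer.camera_info(n)
    for c in ('red','yellow','green','blue'): print(n,c,caps(im,d,ci,c))
    # marks: ellipse contours of black rings
    g=cv2.cvtColor(im,cv2.COLOR_RGB2GRAY); bw=(g<60).astype(np.uint8)
    k,l,s,ce=cv2.connectedComponentsWithStats(bw)
    x0,x1,y0,y1=(205,385,150,218) if n=='top' else (175,305,185,285)
    for i in range(1,k):
        if x0<ce[i][0]<x1 and y0<ce[i][1]<y1 and s[i,4]>2:
            bx,by,bw_,bh=s[i,:4]
            cx,cy=ce[i]; dd=d[int(round(cy)),int(round(cx))]
            print(n,ce[i].round(1),s[i,4],world(ci,[[cx,cy]],[dd]).round(1))
ci=viewer.camera_info('top');d=np.load('top0.npy')
for uv in [(300,250),(428,168),(171,190)]: print(uv,world(ci,[uv],[d[uv[1],uv[0]]]).round(1))
E
```

```text
scene red {'px': array([303.2, 183.5]), 'area': np.int32(122), 'circ': array([460.7, -65.5,  16.4]), 'mean': array([461. , -65.5]), 'z': np.float64(41.3)}
scene yellow {'px': array([336.5, 214. ]), 'area': np.int32(2), 'circ': array([482.5,  88.1,   1.2]), 'mean': array([482.5,  88.1]), 'z': np.float64(49.5)}
scene green {'px': array([427.8, 259.6]), 'area': np.int32(30), 'circ': array([439.6, 281. ,  10. ]), 'mean': array([438.8, 280.9]), 'z': np.float64(58.8)}
scene blue None
scene [302.5 186.4] 75 [[468.1 -56.5  36.3]]
scene [206.  202.6] 131 [[ 670.6 -130.4   13.4]]
scene [206. 202.] 3 [[ 669. -135.   12.]]
scene [225.  220.7] 166 [[663.1 -44.3  13.9]]
scene [225.  219.5] 6 [[661.  -48.9  13.5]]
scene [246.5 241.2] 217 [[653.9  36.8  11.3]]
scene [246.3 239.6] 7 [[652.8  33.9  12.9]]
scene [271.3 264.9] 264 [[646.5 121.8  11.8]]
scene [271.5 263.2] 10 [[644.3 118.6  12.6]]
top red {'px': array([326.7, 285.3]), 'area': np.int32(245), 'circ': array([456.2, -70.2,  17. ]), 'mean': array([456.4, -70. ]), 'z': np.float64(42.6)}
top yellow {'px': array([252.8, 276.9]), 'area': np.int32
[... 179 characters left out ...]
2. , 256.7,  24.4]), 'mean': array([431.7, 256.4]), 'z': np.float64(62.5)}
top blue {'px': array([423., 270.]), 'area': np.int32(1), 'circ': array([ 490.3, -244.1,    0. ]), 'mean': array([ 490.3, -244.1]), 'z': np.float64(73.7)}
top [360.  179.2] 357 [[ 666.5 -136.2   12.1]]
top [317.5 182.1] 349 [[658.2 -51.   14.1]]
top [275.2 185. ] 330 [[650.5  33.1  13.4]]
top [232.8 188.2] 341 [[641.8 117.2  17.3]]
top [360.3 179. ] 15 [[ 666.9 -136.6   12.1]]
top [317.5 181.7] 14 [[659.  -51.   14.2]]
top [275.2 184.9] 12 [[650.8  33.3  13.5]]
top [232.5 188.2] 13 [[642.1 118.2  15.4]]
(300, 250) [[ 5.226e+02 -1.930e+01  1.000e-01]]
(428, 168) [[ 679.6 -252.3   78.4]]
(171, 190) [[637.4 244.3   4.2]]
```

```bash
python3 - <<'E'
import re
s=open('h.py').read()
s=re.sub(r"m=\{'red'.*","m={'red':((H<8)|(H>172))&(S>150),'yellow':(H>20)&(H<36)&(S>165),'green':(H>45)&(H<75)&(S>120),'blue':(H>108)&(H<130)&(S>190)}[c]&(V>50)",s)
open('h.py','w').write(s)
E
python3 - <<'E'
from station import viewer
from h import *
bx={'top':dict(red=(310,270,345,302),yellow=(235,260,270,295),green=(135,275,172,312),blue=(400,265,445,305)),
'scene':dict(red=(292,176,315,202),yellow=(322,202,350,236),green=(398,238,438,286),blue=(248,134,280,174))}
for n in ("scene","top"):
    im=np.load(n+'0im.npy');d=np.load(n+'0.npy');ci=viewer.camera_info(n)
    for c in ('red','yellow','green','blue'): print(n,c,caps(im,d,ci,c,bx[n][c]))
    h=cv2.cvtColor(im,cv2.COLOR_RGB2HSV)
    if n=='top': print(h[286,425],h[280,418],h[277,253],h[295,153])
    else: print(h[144,263],h[210,336],h[249,419])
a=np.load('scene0im.npy')[125:300,240:445,::-1]; cv2.imwrite('pics/crop1.png',cv2.resize(a,None,fx=3.4,fy=3.4))
E
```

```text
scene red {'px': array([303. , 183.7]), 'area': np.int32(142), 'circ': array([461.1, -66. ,  17. ]), 'mean': array([461. , -65.9]), 'z': np.float64(41.4)}
scene yellow {'px': array([335.9, 210.8]), 'area': np.int32(269), 'circ': array([473. ,  73.7,  21. ]), 'mean': array([474. ,  74.9]), 'z': np.float64(51.5)}
scene green {'px': array([420.8, 251.5]), 'area': np.int32(529), 'circ': array([434.8, 259. ,  25.4]), 'mean': array([435.8, 259.9]), 'z': np.float64(61.3)}
scene blue {'px': array([262.5, 142.7]), 'area': np.int32(99), 'circ': array([ 467.2, -245. ,   26.7]), 'mean': array([ 468.1, -244. ]), 'z': np.float64(71.4)}
[112 190 129] [ 26 171 174] [ 66 149 101]
top red {'px': array([326.6, 285.3]), 'area': np.int32(259), 'circ': array([455.8, -69.9,  17.1]), 'mean': array([456.2, -69.9]), 'z': np.float64(42.7)}
top yellow {'px': array([252.7, 276.9]), 'area': np.int32(383), 'circ': array([468.9,  70.7,  20.4]), 'mean': array([469.2,  70.8]), 'z': np.float64(52.5)}
top green {'px': array([152.4, 294.7]), 'area': np.int32(546), 'circ': array([431.5, 256.1,  25. ]), 'mean': array([431.8, 256.2]), 'z': np.float64(62.4)}
top blue {'px': array([424.5, 285.2]), 'area': np.int32(758), 'circ': array([ 462. , -247.7,   29.3]), 'mean': array([ 462.5, -247.4]), 'z': np.float64(72.8)}
[111 213  97] [111 221  97] [ 31 199 124] [ 67 176  77]
```

View pics/crop1.png

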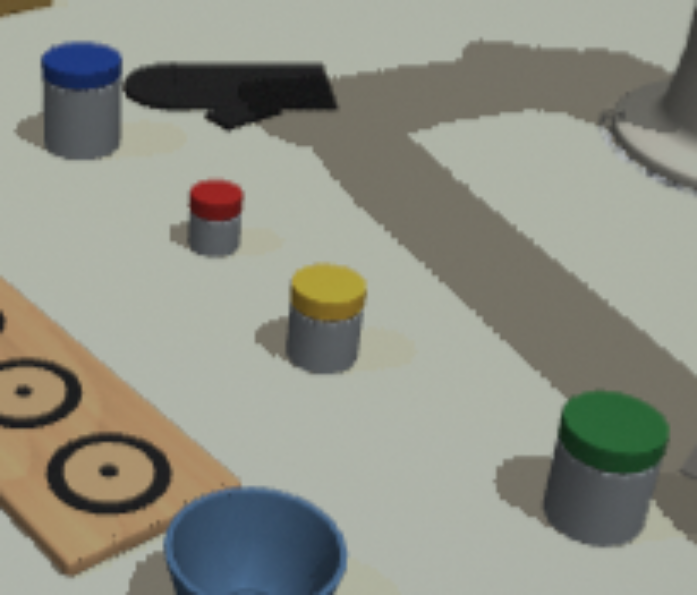

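Both views agree with each other to about 5 mm, and the heights match the text at 41–43, 52, 62 and 72 mm, with the board at 12–13 mm. I'll average the two views and check reachability before moving.

```bash
cat > m.py <<'E'
from station import env, telemetry, viewer, order
from h import *
C=dict(red=(458.5,-68,42),yellow=(471,72.3,52),green=(433.2,257.6,62),blue=(464.8,-246.2,72))
G=dict(red=25,yellow=30,green=35,blue=40)
m1=np.array([643.2,118.3]);m4=np.array([668,-135.8])
M={c:m1+(m4-m1)*k/3 for c,k in zip(('red','yellow','green','blue'),range(4))}
u=(m1-m4)/np.linalg.norm(m1-m4)
def rot(sg):
    z=sg*np.array([u[1],-u[0],0]); x=np.array([0,0,-1.]); return R.from_matrix(np.c_[x,np.cross(z,x),z]).as_rotvec()
go=env.grasp_offset
def st(tag):
    s=telemetry.observe(); print(tag,round(s['time_s'],1),s['position'].round(1),'w',round(s['gripper_width'],1),'F',s['wrist_force'].round(1))
def pos(xy,grasp_z): return np.array([xy[0],xy[1],grasp_z-go])
E
python3 - <<'E'
from m import *
print(M,R.from_rotvec(telemetry.observe()['ee_rot']).as_matrix().round(2))
for sg in (1,-1):
  for c in C:
    for p in (pos(C[c],G[c]),pos(C[c],G[c]+110),pos(M[c],G[c]+12),pos(M[c],G[c]+122)):
      q=env.solve_ik(p,rot(sg)); print(sg,c,None if q is None else q.round(2))
E
```

```text
{'red': array([643.2, 118.3]), 'yellow': array([651.46666667,  33.6       ]), 'green': array([659.73333333, -51.1       ]), 'blue': array([ 668. , -135.8])} [[-0.   -0.9   0.43]
 [-0.    0.43  0.9 ]
 [-1.    0.   -0.  ]]
1 red [ 0.07  0.52  0.02  2.16 -0.02  0.47  0.2 ]
1 red [ 0.02  0.3   0.08  2.12 -0.04  0.72  0.22]
1 red [-0.16  0.73 -0.09  1.67  0.09  0.75 -0.2 ]
1 red [-0.13  0.58 -0.13  1.63  0.09  0.93 -0.19]
1 yellow [-0.16  0.52 -0.06  2.12  0.07  0.5  -0.17]
1 yellow [-0.18  0.32 -0.03  2.08  0.02  0.74 -0.13]
1 yellow [-0.06  0.72 -0.04  1.68  0.04  0.75 -0.02]
1 yellow [-0.06  0.57 -0.04  1.64  0.03  0.94 -0.02]
1 green [-0.47  0.55 -0.14  2.05  0.14  0.55 -0.62]
1 green [-0.45  0.36 -0.16  2.01  0.08  0.78 -0.57]
1 green [ 0.02  0.72  0.03  1.65 -0.03  0.77  0.15]
1 green [-0.    0.58  0.06  1.61 -0.04  0.95  0.16]
1 blue [ 0.14  0.59  0.36  2.01 -0.36  0.6   0.85]
1 blue [ 0.13  0.39  0.37  1.97 -0.19  0.81  0.71]
1 blue [ 0.09  0.74  0.1   1.6  -0.09  0.8   0.33]
1 blue [ 0.07  0.61  0.13  1.55 -0.09  0.99  0.33]
-1 red [-0.77  0.92  1.12  2.18 -1.18  0.89 -1.93]
-1 red [-0.91  0.78  1.36  2.14 -0.92  1.04 -2.09]
-1 red [ 0.23  0.84 -0.66  1.66  0.64  0.87  2.55]
-1 red [-0.99  1.07  1.35  1.66 -1.08  1.33 -2.49]
-1 yellow [ 0.3   0.61 -0.61  2.11  0.61  0.61  2.49]
-1 yellow [-1.2   0.79  1.36  2.11 -0.92  1.06 -2.4 ]
-1 yellow [-0.86  1.28  1.35  1.71 -1.31  1.32 -2.27]
-1 yellow [-0.87  1.06  1.35  1.66 -1.07  1.33 -2.37]
-1 green [-0.04  0.66 -0.68  2.04  0.66  0.67  2.08]
-1 green [ 0.04  0.46 -0.77  1.99  0.43  0.85  2.27]
-1 green [-0.72  1.28  1.35  1.68 -1.3   1.32 -2.15]
-1 green [-0.72  1.06  1.35  1.63 -1.06  1.35 -2.25]
-1 blue [-0.38  0.95  1.13  2.03 -1.11  0.96 -1.69]
-1 blue [-0.41  0.66  1.13  1.99 -0.73  0.98 -1.95]
-1 blue [-0.57  1.29  1.35  1.62 -1.29  1.34 -2.06]
-1 blue [-0.57  1.08  1.35  1.58 -1.07  1.37 -2.15]
```

```bash
cat >> m.py <<'E'
def pick(c,xy=None):
    xy=C[c][:2] if xy is None else xy
    env.move_ptp(pos(xy,G[c]+140),rot(1))
    env.move_straight(pos(xy,G[c]+50),max_speed=200)
    if env.move_straight(pos(xy,G[c]),max_speed=100,max_force=12): st('STOPPED on descent'); return
    st('at'); env.grasp(30); st('gripped')
    env.move_straight(pos(xy,G[c]+110),max_speed=200); st('lifted')
def place(c,xy=None):
    xy=M[c] if xy is None else xy
    env.move_straight(pos(xy,G[c]+12+98),max_speed=220)
    env.move_straight(pos(xy,G[c]+12+8),max_speed=150)
    print('touch',env.move_straight(pos(xy,G[c]+12-3),max_speed=25,max_force=4)); st('down')
    env.ungrasp(); st('open')
    env.move_straight(pos(xy,G[c]+12+100),max_speed=200); st('up')
E
python3 - <<'E'
from m import *
env.move_ptp(pos(C['blue'],240),rot(1)); st('above')
pick('blue')
im,d=viewer.get_image('scene'); cv2.imwrite('pics/lift_blue.png',im[:,:,::-1])
E
```

```text
above 3.1 [ 465.4 -245.2  221.2] w 85.4 F [ 0.4 -0.4 -0.4]
at 4.7 [ 465.1 -246.5   21.7] w 85.0 F [-0.2 -0.1  0.2]
gripped 5.0 [ 465.2 -246.5   22.1] w 59.5 F [-0.4  0.5  6.4]
lifted 5.8 [ 464.2 -245.6  130.5] w 59.6 F [-0.3  0.2 -2.2]
```

View pics/lift_blue.png

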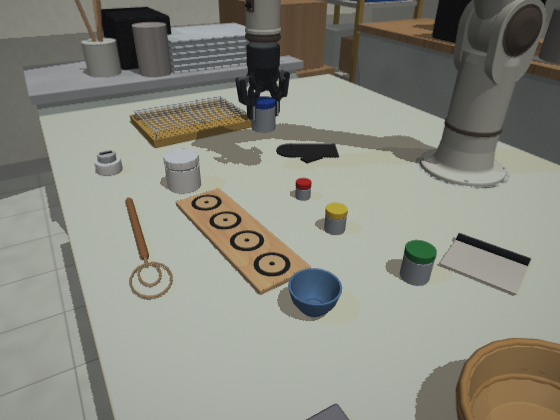

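Blue is held upright at about (263,115). Placing it now.

```bash
python3 - <<'E'
from m import *
place('blue')
env.move_ptp(pos((520,100),300),rot(1))
for n in ('scene','top'):
    im,d=viewer.get_image(n); cv2.imwrite(f'pics/p_blue_{n}.png',im[:,:,::-1])
    b=(330,150,400,215) if n=='top' else (180,150,240,225)
    print(n,caps(im,d,viewer.camera_info(n),'blue',b))
E
```

```text
touch True
down 8.1 [ 669.  -135.9   34. ] w 59.6 F [0.1 0.4 4.3]
open 8.5 [ 667.6 -135.7   32.5] w 85.4 F [-0.1 -0.1  0.3]
up 9.2 [ 667.4 -135.5  132.5] w 85.5 F [-0.3  0.4 -0.6]
scene {'px': array([202. , 174.8]), 'area': np.int32(199), 'circ': array([ 672.1, -133. ,   27.7]), 'mean': array([ 672.3, -132.3]), 'z': np.float64(83.7)}
top {'px': array([367.3, 172.6]), 'area': np.int32(759), 'circ': array([ 667.4, -137.7,   29.3]), 'mean': array([ 666.9, -137.6]), 'z': np.float64(84.6)}
```

View pics/p_blue_scene.png

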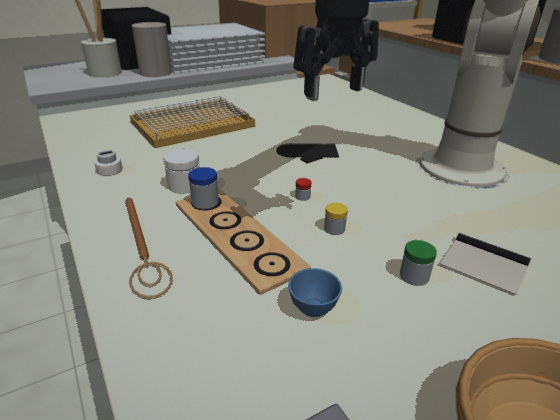

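View pics/p_blue_top.png

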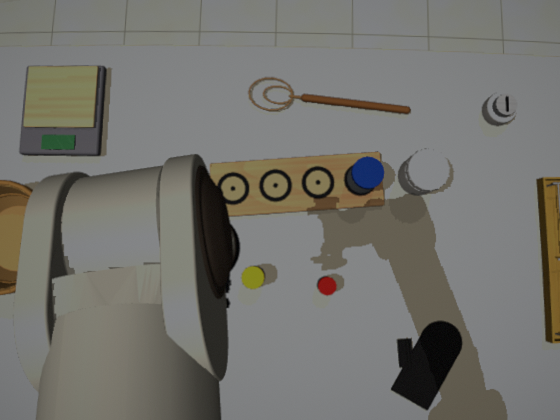

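Blue stands on mark 4, next to the white container: cap at (203,175) in the scene view and (367,173) in the top view. Its averaged position is within 2 mm of the mark, with the base at z≈12. Green is next.

```bash
python3 - <<'E'
from m import *
for c in ('green',):
    pick(c)
    if telemetry.observe()['gripper_width']>40: place(c)
env.move_ptp(pos((520,-100),300),rot(1))
for n in ('scene','top'):
    im,d=viewer.get_image(n); cv2.imwrite(f'pics/p_green_{n}.png',im[:,:,::-1])
    b=(300,150,345,200) if n=='top' else (205,165,250,240)
    print(n,caps(im,d,viewer.camera_info(n),'green',b))
E
```

```text
at 12.6 [433.6 257.8  16.7] w 85.5 F [ 0.6  0.1 -0.7]
gripped 13.0 [433.6 257.9  17.1] w 51.4 F [-1.5 -0.1  6.7]
lifted 13.7 [432.4 257.3 125.5] w 51.6 F [ 0.5 -0.2 -0.8]
touch True
down 16.7 [660.7 -51.2  29. ] w 51.5 F [ 0.1 -0.4  4.1]
open 17.2 [659.3 -51.   27.5] w 85.4 F [0.5 0.4 0.7]
up 17.8 [659.  -50.9 127.6] w 85.1 F [-0.4  0.6  0.3]
scene {'px': array([222.7, 197. ]), 'area': np.int32(353), 'circ': array([663.1, -49.9,  26.2]), 'mean': array([663.8, -47.4]), 'z': np.float64(73.4)}
top {'px': array([320.1, 176.5]), 'area': np.int32(578), 'circ': array([659.4, -51.2,  25.4]), 'mean': array([659.3, -51.4]), 'z': np.float64(74.4)}
```

View pics/p_green_scene.png

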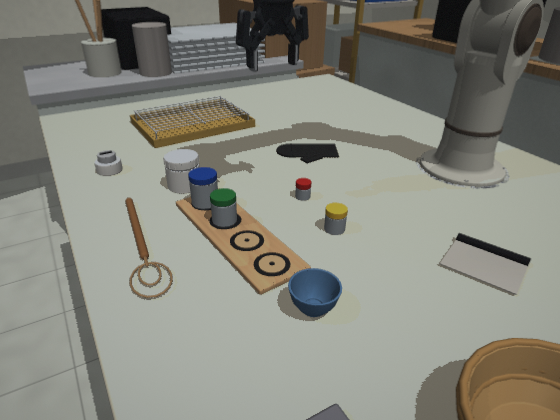

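Green is upright on mark 3, cap at (223,197) in the scene view and within about 2 mm of the mark. Yellow is next, then red.

```bash
python3 - <<'E'
from m import *
for c,w in (('yellow',38),('red',30)):
    pick(c)
    W=telemetry.observe()['gripper_width']
    if abs(W-w-6)>5: print('bad grip',W); break
    place(c)
env.move_ptp(pos((480,-350),330),rot(1))
env.wait(0.3)
bx={'top':dict(red=(215,160,255,205),yellow=(255,155,298,205),green=(300,150,345,200),blue=(330,150,400,215)),
'scene':dict(red=(250,225,292,280),yellow=(228,195,270,262),green=(205,165,250,240),blue=(180,150,240,225))}
for n in ('scene','top'):
    im,d=viewer.get_image(n); cv2.imwrite(f'pics/end_{n}.png',im[:,:,::-1]); ci=viewer.camera_info(n)
    for c in C:
        r=caps(im,d,ci,c,bx[n][c]); print(n,c,r and (r['px'],r['circ'],r['z']),'target',M[c].round(1))
    if n=='top':
      for uv in [(428,168),(171,190)]: print(uv,world(ci,[uv],[d[uv[1],uv[0]]]).round(1))
st('end')
E
```

```text
at 20.9 [471.5  72.3  11.8] w 85.2 F [ 0.3 -0.  -0.6]
gripped 21.4 [471.4  72.4  11.9] w 43.3 F [-1.6 -0.7  5.5]
lifted 22.1 [470.3  72.3 120.6] w 43.3 F [-0.3  0.3 -0.9]
touch True
down 24.2 [652.5  33.7  23.6] w 43.4 F [0.  0.4 3.6]
open 24.7 [651.2  33.6  22.5] w 85.1 F [ 0.2 -0.6  0.1]
up 25.4 [650.8  33.7 122.6] w 85.3 F [ 0.2 -0.8 -1.1]
at 27.5 [459.  -68.1   6.8] w 85.1 F [ 0.4 -0.6 -0.4]
gripped 28.0 [458.8 -68.    6.8] w 35.1 F [-1.  -0.5  5.6]
lifted 28.7 [457.9 -67.7 115.7] w 35.2 F [ 0.2 -0.3 -1.3]
touch True
down 31.2 [644.1 118.6  18.6] w 35.0 F [0.  0.3 4.1]
open 31.8 [643.  118.3  17.5] w 85.1 F [-0.6 -0.6  0.2]
up 32.4 [642.5 118.3 117.6] w 85.5 F [-0.   0.4  0.4]
scene red (array([270.5, 247.4]), array([644.9, 117.6,  18.2]), np.float64(53.5)) target [643.2 118.3]
scene yellow (array([244.9, 220.8]), array([654.3,  34.1,  21.7]), np.float64(63.3)) target [651.5  33.6]
scene green (array([222.7, 197. ]), array([662.5, -49.3,  25.9]), np.float64(73.4)) target [659.7 -51.1]
scene blue (array([202. , 173.9]), array([ 671.6, -135.2,   27.8]), np.float64(83.6)) target [ 668.  -135.8]
top red (array([231.4, 184.4]), array([642.9, 114.9,  17.8]), np.float64(54.2)) target [643.2 118.3]
top yellow (array([275.2, 180.6]), array([651.1,  33. ,  21.7]), np.float64(64.2)) target [651.5  33.6]
top green (array([320.1, 176.4]), array([659.4, -51.1,  25.3]), np.float64(74.4)) target [659.7 -51.1]
top blue (array([367.2, 172.4]), array([ 667.7, -137.8,   29.6]), np.float64(84.4)) target [ 668.  -135.8]
(428, 168) [[ 679.2 -251.5   80.7]]
(171, 190) [[637.4 244.5   3.5]]
end 34.7 [ 480.1 -349.8  311.2] w 85.4 F [-0.3  0.3  0.1]
```

```bash
ls pics
```

```text
crop1.png
end_scene.png
end_top.png
lift_blue.png
p_blue_scene.png
p_blue_top.png
p_green_scene.png
p_green_top.png
scene0.png
top0.png
```

View pics/end_scene.png

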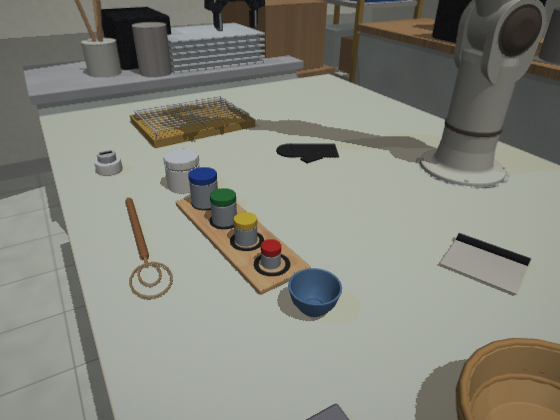

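View pics/end_top.png

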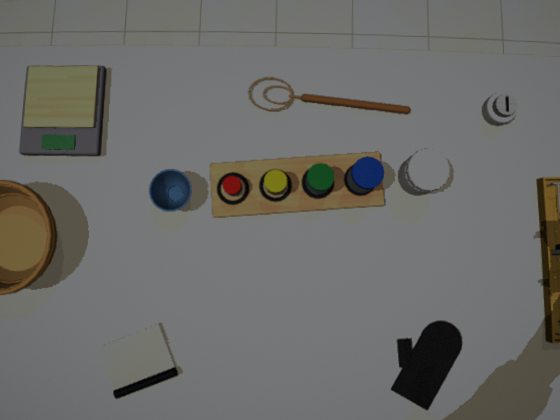

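All four stand upright, concentric with their rings. The caps in the top view are red (231,184), yellow (275,181), green (320,176) and blue (367,172). The white container at (428,171) and the bowl at (171,190) haven't moved, and the gripper is clear.

```bash
python3 -c "
from station import order
print(order.sign_off())"
```

```text
the job is handed in; nothing more can be done
None
```

The four canisters are lined up by size on the board and the job is handed in, at about 35 s of the 112 s allowed. The sign-off gives no verdict. From the white container outward: blue on mark 4, green on mark 3, yellow on mark 2 and red on mark 1.

**Placement:** The last pictures from both cameras show every canister upright. All cap centres are within about 4 mm of their marks, against the 14 mm allowed. Cap heights of about 54, 64, 74 and 84 mm put each base at board height, within about 1 mm.

**Surroundings:** The white container and the bowl read the same positions as at the start, to within about 1 mm. The gripper was open and clear of everything.

**Disagreement:** The two cameras differed by 3–7 mm on the canisters' starting positions, so I used the average of the two. No check failed.

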